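# Start the glue timer, then pump the ratchet clamp shut and keep it squeezed

## Task

The wooden strip in the bench clamp has just been glued to the edge of the board. First press the plunger head of the kitchen timer fully down to its stop; then squeeze and release the clamp's pair of upright levers again and again until the jaw has pushed strip and board tight together against the end stop. Finish while still holding the levers squeezed with a moderate grip, so that the glued joint stays firmly pressed without crushing the strip, and do not push the jaw or its rod directly or disturb the loose things round about.

Things in the scene. Friction and masses are not known exactly. Their poses are not given: they have to be found in the camera images.
- clamp: bench ratchet clamp, screwed down: plywood board 90 x 360 x 12 mm with a dark steel head and a steel end stop. Origin on its underside below the middle of the head; z up, y along the clamp from head to end stop. Plywood spans y -85 to +275 mm; head 48 mm wide (x), 66 mm long, top z = 66 mm; the toothed rod runs through it at z = 26 to 39 mm and sticks out behind to at most y = -90 mm
- grip_point (a point): point midway between the two upright black squeeze levers, 108 mm above the worktop, axes as the clamp's. The levers stand one behind the other along the clamp's y and are geared together, so they close evenly about this point. Over their outer faces here they span about 60 mm released, 33 mm fully squeezed (65 mm at the top ends released)
- lever_front: the squeeze lever on the end-stop side, 24 mm wide (x), 11 mm thick, top at z = 117 mm; its origin is its pivot, at clamp y = +12 mm, z = 58 mm. When both levers are gripped, the jaw's force is about 1.9 times the grip force (N per finger) less some 5 N for springs and friction
- lever_rear: the other squeeze lever, same size; its origin is its pivot, at clamp y = -12 mm, z = 58 mm. The levers spring open by themselves when let go (about 2 N at the grip released, 3 N squeezed)
- squeeze (a joint): angle of each lever (rad): 0 released, 0.27 fully squeezed, at its stop. Squeezing drives the rod forward by a pawl, which slips back over 6 mm teeth while the levers open, so let them open fully each time; a full stroke moves the jaw about 12 mm (the first one 8 to 14 mm). When the work is tight the levers stop short of fully squeezed
- rod (a joint): travel of rod and jaw (m): 0 fully back, grows towards the end stop, range 0 to 0.08; several strokes are needed. Between strokes it stays put by friction (about 4 N), but the jaw presses only while the levers are squeezed
- jaw: moving jaw: the toothed rod and, on its front, an upright steel plate 60 mm wide, 12 mm thick, z = 15 to 51 mm, with a rubber face (its origin is not on the plate; use jaw_face)
- jaw_face (a point): middle of the jaw's rubber face, 23 mm above the worktop; axes as the clamp's
- strip: loose wooden strip 160 x 25 x 22 mm lying flat on the plywood across the clamp, between jaw and board; origin at the centre of its underside, x along its 160 mm length, y across its 25 mm width, 2 to 6 mm from the board at the start. The jaw must not press it with more than 70 N
- board: loose pale wooden board 110 x 200 x 22 mm lying flat across the clamp between strip and end stop; origin at the centre of its underside, y along its 200 mm length (across the clamp), x across its 110 mm width, 1 to 4 mm from the end stop at the start
- end_stop: fixed upright steel plate at the far end of the clamp, 84 mm wide, 12 mm thick, top at z = 46 mm; its face towards the board is at clamp y = 258.5 mm (its origin coincides with the clamp's)
- plunger_top (a point): middle of the top of the kitchen timer's plunger head: grey mushroom head, 32 mm across, on a round white timer 72 mm across that stands fixed on the worktop, its body top at z = 43 mm; the head's top is 63 mm above the worktop when up
- plunger (a joint): how far the plunger is pressed down (m): 0 up, 0.010 at its stop; springs back by itself; takes 1.6 N at the top and 5.6 N at the stop
- spice_jar: bystander: spice jar, 45 mm across, 106 mm tall; origin at the centre of its underside
- tape: bystander: black roll of tape lying flat, 58 mm across, 19 mm high; origin at the centre of its underside
- case: bystander: small flat closed bit case, 85 x 56 x 23 mm; origin at the centre of its underside

How it is judged:
By the outcome, as a careful person would: the job done as asked, in the order asked, and still so for the second after the job is handed in, while the arm keeps its last pose, push and grip.
It also fails if it takes over 58 s, if anything falls off the work surface, if the arm or the gripper's body presses on something with over 40 N, if the wrist force passes 120 N, or if a joint passes its speed limit or range.

## Robot

A 6-joint arm with a two-finger parallel gripper is mounted at the origin on a cart in front of the work surface, level with it; the furniture and walls round the work are solid. World frame = base frame: x ahead of the robot, y to its left, z up, the work surface at z = 0. Lengths are in m, angles in rad, forces in N, time in s.
With the tool pointing down it reaches from about 0.4 to 0.825 m from the base axis. Payload 7 kg.
Tool frame: the origin (TCP) lies at the very end of the fingers, on their centre line; the grasp point (between the pads) lies 19 mm behind it; z points along the fingers, y is the line along which they close (so a half turn about z gives the same grasp; the last joint's range is limited). The gripper opens to 88 mm and grips with 3 to 60 N. Pads are 19 mm wide; open, the fingers measure 130 mm over their backs; the gripper's body (78 mm by 193 mm) begins 47 mm behind the grasp point.
Start: joints at [1.474, 0.359, 0.012, 0, -1.224, -0.288], TCP at [0.253, 0.626, 0.227] pointing down, gripper open.
Joint ranges: [-3.07, 3.07], [-1.43, 2.12], [-1.02, 1.25], [-3.03, 1.67], [-3.05, -0], [-3.03, 3.03]. Speed limits (rad/s): [2.39, 2.39, 3.01, 3.14, 3.14, 3.14].

## Interface

Orientations are given as [roll, pitch, yaw] about the fixed x, y, z axes, in that order (R = Rz(yaw) Ry(pitch) Rx(roll)).
In Python, from station import arm, grab_frame gives the robot as it stands.
- The arm moves only by the tool jog_arm, never from a script. Its argument "deltas" is a list that holds one entry, the list of rows, each a list of 4 numbers: the shift along the tool's x, y, z in units of 60 mm (1.0 is 60 mm), then the turn about the tool's z in units of 5 degrees (1.0 is 5 degrees). A call has 1 to 8 rows; each row is the pose to reach, as a shift and turn from the pose commanded when the call began, along the tool's axes at that moment; what a row does not reach only later rows make up. A row lasts 1/8 s, in which the tool goes at most 62.5 mm and 10.7 degrees, less where a joint would pass 70% of its speed; a pose out of reach is approached as far as the arm can. A call with a gripper value outside its range is refused whole. "grip" is the finger opening in mm, from 0 to 87.6, set as the call begins (left out, the last holds). The fingers move at their own pace and stop on an object; "squeeze" is the grip in N (left out, the last holds). Time passes only in rows, so rows that repeat a pose let the fingers close. It gives the time, the measured TCP pose, the force, the opening and the grip force at its end, in the units of the state.
- arm.get_state(): the state, without advancing time (a new reading comes with each control period).
- grab_frame(name): name is "scene" or "top"; returns a dict with "img" (480x640x3 uint8, red, green, blue), "vfov" (degrees; the focal length in pixels is half the picture's height over the tangent of half this angle, whatever the lens; pixels are square), "cx", "cy" (the principal point, pixels), "xyz" and "rotation" of the camera in the world. Camera axes: x right, y down, z forward; pixel columns grow to the right and rows downward; lengths in m; the calibration is good to about 2 mm. A picture is of the moment at which its call begins. There is no depth.
- arm.job_done(): hands the job in; it is judged then, once.
The state is a dict: "t": time; "q": joint angles; "qd": joint speeds; "joint_efforts": joint torques, N m; "eef_pos": TCP position; "ee_rot": TCP orientation; "force": force on the tool from outside, world axes, zero at the start; "moment": the same for the moment, N m; "width": finger opening in m; "gripper_force": force on a finger pad.
Only numpy, scipy, OpenCV 4.12 (cv2) and the standard library are available. Lean on these libraries where they do the work, as an engineer would, in place of code of your own. Each camera call takes 0.05 s, during which the arm holds its last target. There are 200 camera calls.

## Working session

There is one attempt and no reset: what is moved stays moved. The work goes in short steps, Python scripts to look and compute and a tool call to move; the robot and the scene stay as the last step left them, time stands still between calls to the robot, and variables do not carry over. Pictures are saved under pics/ and viewed, at most 10 in all, crops included, and the job is handed in when it is done.

Besides the shell and the picture viewer there is one more tool, called after ">>>" as name(argument=value, ...), one argument or row to a line, values as JSON. jog_arm: Moves the arm, as the interface text tells. Its arguments: {"type":"object","properties":{"deltas":{"type":"array"},"grip":{"type":"number"},"squeeze":{"type":"number"}},"required":["deltas"]}

```bash
mkdir -p pics; cat > h.py <<'E'
import numpy as np, cv2
from station import arm, grab_frame
def ray(f,u,v):
    fl=240/np.tan(np.radians(f["vfov"])/2)
    R=np.array(f["rotation"]).reshape(3,3)
    return np.array(f["xyz"]), R@np.array([(u-f["cx"])/fl,(v-f["cy"])/fl,1.])
def on(f,u,v,z):
    o,d=ray(f,u,v); return o+d*(z-o[2])/d[2]
def proj(f,p):
    fl=240/np.tan(np.radians(f["vfov"])/2)
    c=np.array(f["rotation"]).reshape(3,3).T@(np.array(p)-np.array(f["xyz"]))
    return c[0]/c[2]*fl+f["cx"],c[1]/c[2]*fl+f["cy"]
E
python3 - <<'E'
from h import *
import pickle
for n in("scene","top"):
    f=grab_frame(n); pickle.dump(f,open(n+".pkl","wb"))
    cv2.imwrite(f"pics/{n}0.png",f["img"][:,:,::-1]); print(n,f["vfov"],f["cx"],f["cy"],f["xyz"],f["rotation"])
s=arm.get_state(); print(s)
E
```

```text
scene 49.57826195442459 312.8577931015296 240.51348796226944 [-0.19391453 -0.53744591  0.52987931] [-2.02140386  0.02605514 -1.07125344]
top 50.8922589828854 318.11641833748223 244.378163501253 [ 0.50701576 -0.11822016  1.0165332 ] [-3.11984837e+00  2.81645112e-03 -1.59034831e+00]
{'t': 0.1, 'q': array([ 1.47410195e+00,  3.59314298e-01,  1.11626236e-02, -2.99830248e-04,
       -1.22409284e+00, -2.88123262e-01]), 'qd': array([ 0.00043576, -0.00176212,  0.00184656,  0.00048387, -0.00052871,
       -0.0002848 ]), 'joint_efforts': array([-4.33325404e-04, -5.84159946e+01,  2.93752742e+01,  7.01545492e+00,
        1.01278396e-02, -5.95388178e-05]), 'eef_pos': array([0.2532387 , 0.62523324, 0.22572385]), 'ee_rot': array([ 3.14012406e+00, -1.41288630e-04, -3.84919618e-01]), 'force': array([ 0.0548056 ,  0.63702788, -0.22295355]), 'moment': array([ 0.02825338, -0.01448044,  0.00242729]), 'gripper_force': 0.0, 'width': 0.08779748499383316}
```

```bash
cat > /tmp/p.py <<'E'
s=open('h.py').read().replace('np.array(f["rotation"]).reshape(3,3)','Rot.from_euler("xyz",f["rotation"]).as_matrix()').replace("import numpy as np, cv2","import numpy as np, cv2\nfrom scipy.spatial.transform import Rotation as Rot")
open('h.py','w').write(s)
E
python3 /tmp/p.py; grep -c Rot h.py
```

```text
3
```

View pics/scene0.png

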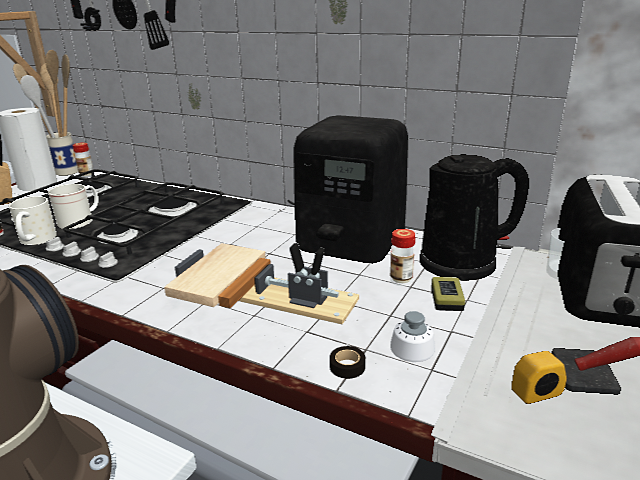

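View pics/top0.png

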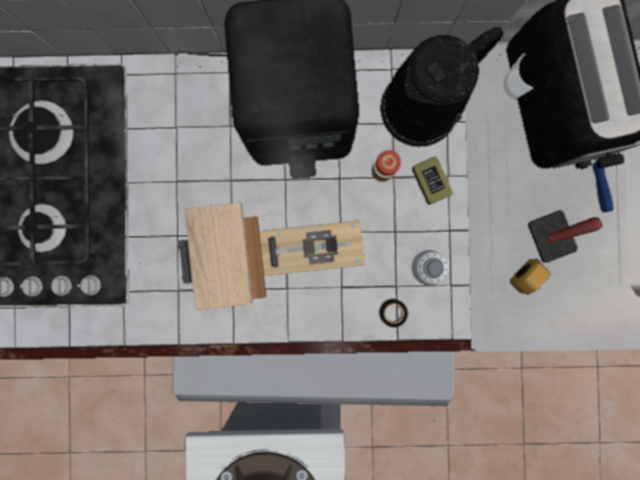

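The scene view shows the clamp levers at about (307,262), the timer plunger at (414,322), the strip at about (240,290) and the end stop at (187,262). The top view shows the levers at about (320,247), the plunger at (432,266), the tape at (393,312) and the end stop at (185,262). I'll zoom in next.

```bash
python3 - <<'E'
from h import *
import pickle
t=pickle.load(open("top.pkl","rb"));s=pickle.load(open("scene.pkl","rb"))
a=cv2.resize(t["img"][200:300,255:455],None,fx=4,fy=4,interpolation=cv2.INTER_CUBIC)
b=cv2.resize(s["img"][230:370,240:440],None,fx=4,fy=4,interpolation=cv2.INTER_CUBIC)
cv2.imwrite("pics/a.png",a[:,:,::-1]);cv2.imwrite("pics/b.png",b[:,:,::-1])
E
```

```text
(no output)
```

View pics/a.png

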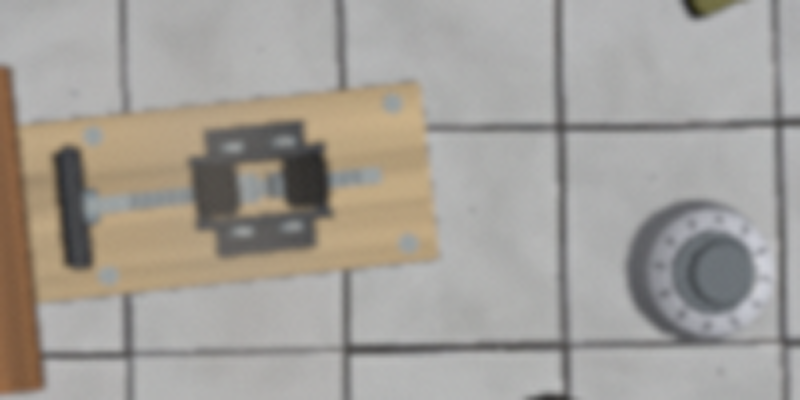

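View pics/b.png

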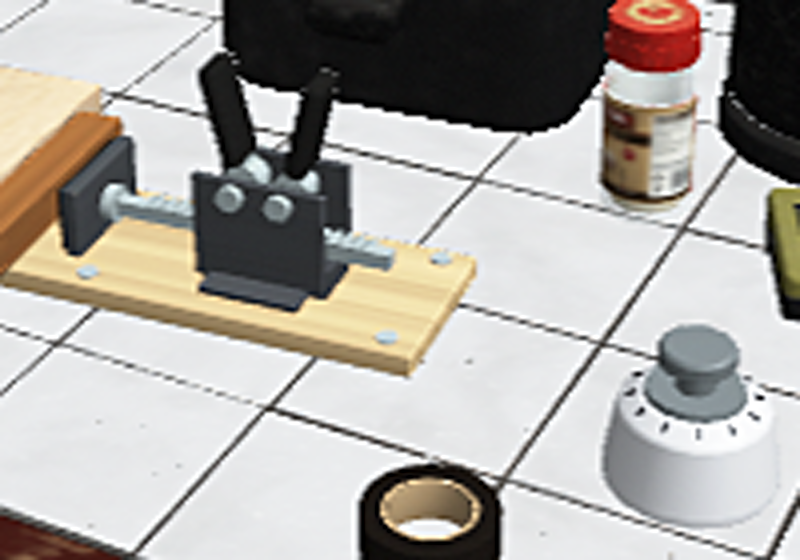

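The zoomed top crop shows the plunger head's disc at about (723,271), the lever tops at about (215,188) and (306,178), and the plywood's rear corners at (418,83) and (438,257). The zoomed scene crop shows the head's top ellipse at (699,343) and the lever tips at (218,60) and (327,75). All pixels here are crop pixels.

```bash
python3 - <<'E'
from h import *
import pickle
t=pickle.load(open("top.pkl","rb"));s=pickle.load(open("scene.pkl","rb"))
A=lambda u,v:((u+.5)/4-.5+255,(v+.5)/4-.5+200)
B=lambda u,v:((u+.5)/4-.5+240,(v+.5)/4-.5+230)
def tri(a,b):
    o1,d1=ray(t,*a);o2,d2=ray(s,*b)
    M=np.stack([d1,-d2],1);k=np.linalg.lstsq(M,o2-o1,rcond=None)[0]
    p,q=o1+k[0]*d1,o2+k[1]*d2;return (p+q)/2,np.linalg.norm(p-q)
np.set_printoptions(precision=4,suppress=True)
print("plunger",on(t,*A(723,271),.063),on(s,*B(699,343),.063),tri(A(723,271),B(699,343)))
for a in((193,190),(328,178),(418,83),(438,257)):print(a,on(t,*A(*a),.117 if a[0]<400 else .012))
# plywood mask & strip, endstop
hsv=cv2.cvtColor(t["img"],cv2.COLOR_RGB2HSV)
m=cv2.inRange(hsv,(14,60,120),(26,160,255)); m[:, :266]=0;m[:,365:]=0;m[:215]=0;m[280:]=0
for e in(0,1):
    pts=[]
    for u in range(272,355):
        v=np.where(m[:,u])[0]
        if len(v):pts.append(on(t,u,(v[0]-.5,v[-1]+.5)[e],.012)[:2])
    vx,vy,x,y=cv2.fitLine(np.float32(pts),cv2.DIST_HUBER,0,.001,.001).ravel(); print("edge",vx/vy,"x at y=-.1:",x+vx/vy*(-.1-y))
print("lever tips scene",on(s,*B(218,58),.117),on(s,*B(327,73),.117))
# back corner midpoint
c=(on(t,*A(418,83),.012)+on(t,*A(438,257),.012))/2;print("rear mid",c)
st=arm.get_state();print(st["eef_pos"],st["ee_rot"])
for nm,uv,z in(("jar",(387,164),.1),("tape",(393,312),.019),("case",(433,180),.023),("jawrear",A(50,205),.0)):print(nm,on(t,*uv,z))
E
```

```text
plunger [ 0.48   -0.3364  0.063 ] [ 0.4789 -0.3387  0.063 ] (array([ 0.4803, -0.3375,  0.0617]), np.float64(0.0016266675505710508))
(193, 190) [ 0.5223 -0.0888  0.117 ]
(328, 178) [ 0.5264 -0.1491  0.117 ]
(418, 83) [ 0.5752 -0.1985  0.012 ]
(438, 257) [ 0.4883 -0.2066  0.012 ]
edge -0.08968136 x at y=-.1: 0.5661112
edge -0.08995018 x at y=-.1: 0.47903472
lever tips scene [ 0.5226 -0.0957  0.117 ] [ 0.5305 -0.147   0.117 ]
rear mid [ 0.5317 -0.2025  0.012 ]
[0.2532 0.6252 0.2257] [ 3.1401 -0.0001 -0.3849]
jar [ 0.6711 -0.2445  0.1   ]
tape [ 0.3925 -0.2608  0.019 ]
case [ 0.6513 -0.3451  0.023 ]
jawrear [ 0.5181 -0.0128  0.    ]
```

>>> jog_arm(
  deltas=[
    [[0.7,0.64,0,-0.68],[1.4,1.28,0,-1.36],[2.1,1.92,0,-2.04],[2.8,2.56,0,-2.72],[3.5,3.2,0,-3.4],[4.2,3.84,0,-4.08],[4.9,4.48,0,-4.76],[5.6,5.12,0,-5.44]],
  ],
  grip=0,
  squeeze=20,
)

```text
t: 1.1
eef_pos: [0.4498, 0.213, 0.2265]
ee_rot: [-3.141, 0.0, 0.092]
force: [1.3, 0.6, 0.4]
width: 0.0131
gripper_force: 0.0
```

>>> jog_arm(
  deltas=[
    [[-0.04,1.0,0,0],[-0.08,2.0,0,0],[-0.12,3.0,0,0],[-0.16,4.0,0,0],[-0.2,5.0,0,0],[-0.24,6.0,0,0],[-0.28,7.0,0,0],[-0.32,8.0,0,0]],
  ],
)

```text
t: 2.1
eef_pos: [0.4731, -0.267, 0.2264]
ee_rot: [-3.141, -0.0, 0.09]
force: [0.8, -0.1, 0.9]
width: 0.0005
gripper_force: 0.0
```

>>> jog_arm(
  deltas=[
    [[-0.02,0.6,0.5,0],[-0.03,1.18,1.0,0],[-0.03,1.18,1.8,0],[-0.03,1.18,1.8,0]],
  ],
)

```text
t: 2.6
eef_pos: [0.475, -0.335, 0.1148]
ee_rot: [-3.138, 0.007, 0.088]
force: [-0.3, 0.0, 0.7]
width: -0.0001
gripper_force: 0.0
```

>>> jog_arm(
  deltas=[
    [[0.06,0.02,0.4,0],[0.06,0.02,0.7,0],[0.06,0.02,0.85,0],[0.06,0.02,0.95,0],[0.06,0.02,1.03,0],[0.06,0.02,1.08,0],[0.06,0.02,1.1,0],[0.06,0.02,1.1,0]],
  ],
)

```text
t: 3.6
eef_pos: [0.4826, -0.3367, 0.0533]
ee_rot: [3.141, -0.002, 0.09]
force: [1.1, 2.3, 4.7]
width: 0.0008
gripper_force: 2.8
```

Nearly at the stop, so I press a little further until the force jumps.

>>> jog_arm(
  deltas=[
    [[0,0,0.03,0],[0,0,0.06,0],[0,0,0.08,0],[0,0,0.08,0]],
  ],
)

```text
t: 4.1
eef_pos: [0.483, -0.337, 0.0526]
ee_rot: [3.139, -0.003, 0.092]
force: [-8.9, 11.9, 40.6]
width: 0.0003
gripper_force: 20.2
```

Plunger is on its stop (force jumped to 40 N at z = 0.0526). Lifting off and going to the levers.

>>> jog_arm(
  deltas=[
    [[0,0,-0.9,0],[0,0,-1.8,0],[0.1,-0.3,-2.4,0],[0.4,-1.2,-2.4,0],[0.7,-2.1,-2.4,0],[0.9,-3.0,-2.4,0],[1.01,-3.57,-2.4,0],[1.01,-3.57,-2.4,0]],
  ],
  grip=87,
)

```text
t: 5.1
eef_pos: [0.523, -0.1159, 0.1918]
ee_rot: [-3.142, 0.0, 0.093]
force: [0.1, -0.2, 0.6]
width: 0.0748
gripper_force: 0.0
```

```bash
python3 - <<'E'
from h import *
s=arm.get_state();print(s["t"],s["eef_pos"],s["ee_rot"],s["width"],s["force"])
f=grab_frame("scene");cv2.imwrite("pics/c.png",cv2.resize(f["img"][200:350,160:360],None,fx=4,fy=4)[:,:,::-1])
E
```

```text
5.1 [ 0.52295333 -0.11585735  0.1917855 ] [-3.14150042e+00  1.41302909e-06  9.29357564e-02] 0.0747768511451118 [ 0.06952248 -0.20998482  0.61143968]
```

View pics/c.png

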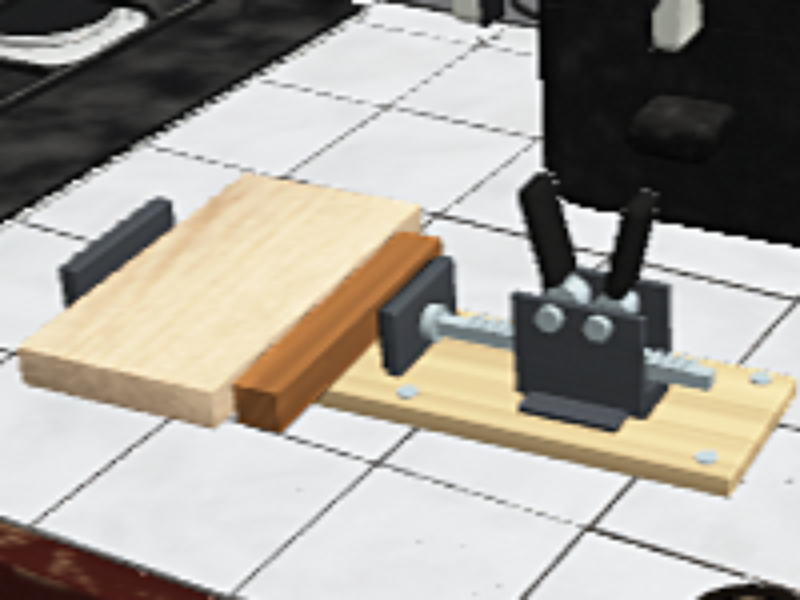

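The picture shows the levers at crop (545,230) and (632,240) with the open fingers above them and nothing in the way. The jaw is a little short of the strip.

>>> jog_arm(
  deltas=[
    [[0.02,0.04,0.6,0],[0.02,0.04,1.2,0],[0.02,0.04,1.6,0],[0.02,0.04,1.72,0],[0.02,0.04,1.72,0]],
  ],
  grip=87,
)

```text
t: 5.78
eef_pos: [0.5242, -0.1208, 0.0886]
ee_rot: [3.141, 0.001, 0.089]
force: [-0.3, 0.1, 0.7]
width: 0.0872
gripper_force: 0.0
```

>>> jog_arm(
  deltas=[
    [[0,0,0,0],[0,0,0,0],[0,0,0,0],[0,0,0,0],[0,0,0,0],[0,0,0,0],[0,0,0,0],[0,0,0,0]],
  ],
  grip=20,
  squeeze=12,
)

```text
t: 6.78
eef_pos: [0.5254, -0.1189, 0.0904]
ee_rot: [-3.141, -0.003, 0.091]
force: [-3.8, 8.9, 13.6]
width: 0.033
gripper_force: 12.2
```

```bash
python3 - <<'E'
from h import *
s=arm.get_state();print(s["t"],s["eef_pos"],s["width"],s["force"],s["gripper_force"])
f=grab_frame("scene");cv2.imwrite("pics/d.png",cv2.resize(f["img"][200:350,160:360],None,fx=4,fy=4)[:,:,::-1])
E
```

```text
6.775 [ 0.52536716 -0.11894549  0.09043027] 0.03303089332015574 [-3.84781993  8.91464288 13.55298242] 12.167650312185287
```

View pics/d.png

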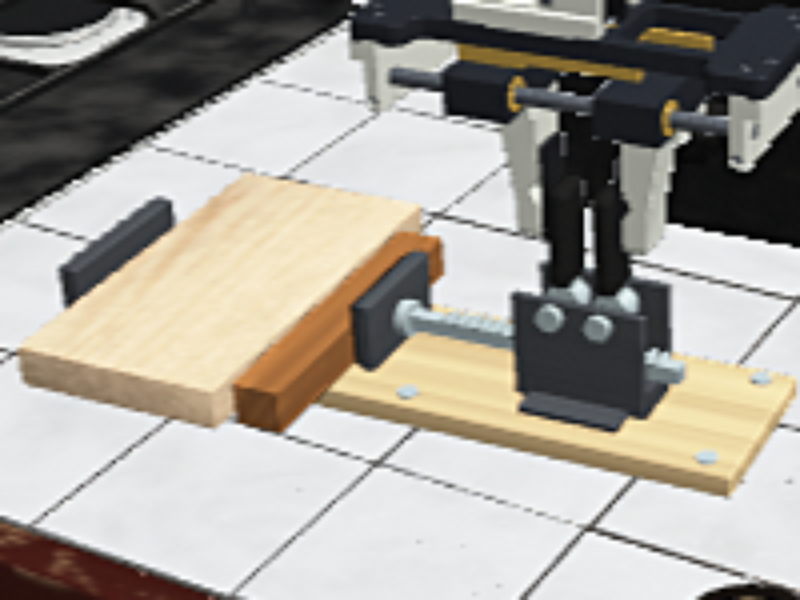

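The picture shows both levers squeezed together between the fingers, and the jaw moved forward by about a tooth pitch or two; it is a full stroke at 33 mm. I continue stroking.

>>> jog_arm(
  deltas=[
    [[0,0,0,0],[0,0,0,0],[0,0,0,0],[0,0,0,0],[0,0,0,0],[0,0,0,0]],
  ],
  grip=76,
)

```text
t: 7.58
eef_pos: [0.5242, -0.1201, 0.0885]
ee_rot: [3.142, 0.0, 0.09]
force: [0.1, -0.4, 0.1]
width: 0.0757
gripper_force: 0.0
```

>>> jog_arm(
  deltas=[
    [[0,0,0,0],[0,0,0,0],[0,0,0,0],[0,0,0,0],[0,0,0,0],[0,0,0,0],[0,0,0,0],[0,0,0,0]],
  ],
  grip=20,
)

```text
t: 8.57
eef_pos: [0.5249, -0.119, 0.0901]
ee_rot: [-3.141, -0.002, 0.091]
force: [-5.2, 8.8, 15.1]
width: 0.0335
gripper_force: 12.1
```

>>> jog_arm(
  deltas=[
    [[0,0,0,0],[0,0,0,0],[0,0,0,0],[0,0,0,0],[0,0,0,0],[0,0,0,0]],
  ],
  grip=76,
)

```text
t: 9.32
eef_pos: [0.5242, -0.1201, 0.0885]
ee_rot: [-3.142, 0.0, 0.09]
force: [0.3, 0.3, 0.5]
width: 0.0759
gripper_force: 0.0
```

>>> jog_arm(
  deltas=[
    [[0,0,0,0],[0,0,0,0],[0,0,0,0],[0,0,0,0],[0,0,0,0],[0,0,0,0],[0,0,0,0],[0,0,0,0]],
  ],
  grip=20,
)

```text
t: 10.32
eef_pos: [0.5243, -0.119, 0.089]
ee_rot: [-3.14, -0.001, 0.09]
force: [-2.8, 7.4, 6.4]
width: 0.0572
gripper_force: 12.0
```

```bash
python3 - <<'E'
from h import *
s=arm.get_state();print(s["t"],s["eef_pos"],s["width"],s["force"],s["gripper_force"])
f=grab_frame("scene");cv2.imwrite("pics/e.png",cv2.resize(f["img"][200:350,160:360],None,fx=4,fy=4)[:,:,::-1])
E
```

```text
10.325 [ 0.52434511 -0.11902594  0.08904726] 0.05719013661590648 [-2.77403356  7.35033954  6.36563578] 11.998570030555129
```

View pics/e.png

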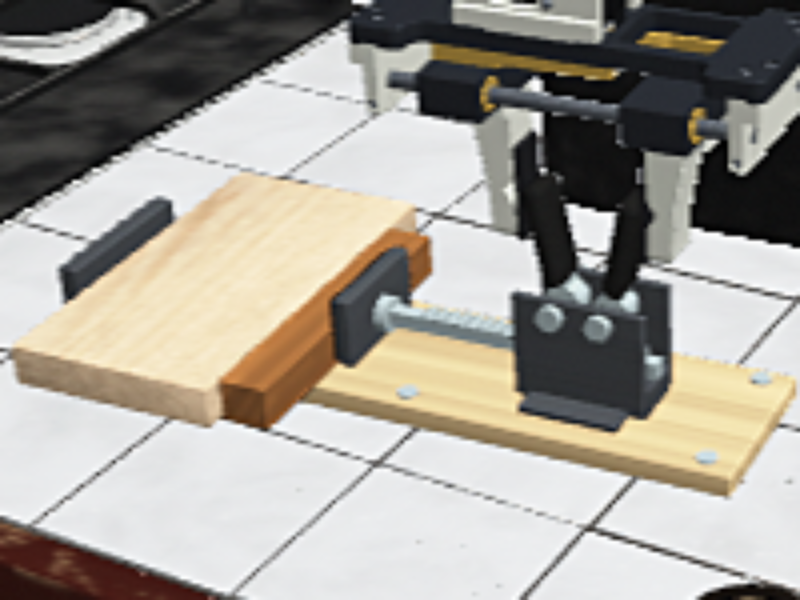

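The picture shows the levers stopped nearly open at 57 mm, with the strip against the board and the board shifted to the end stop. I raise the grip to a moderate 26 N (jaw about 44 N).

>>> jog_arm(
  deltas=[
    [[0,0,0,0],[0,0,0,0],[0,0,0,0],[0,0,0,0]],
  ],
  squeeze=19,
)

```text
t: 10.88
eef_pos: [0.5244, -0.119, 0.0893]
ee_rot: [-3.14, -0.001, 0.09]
force: [-4.2, 8.1, 8.3]
width: 0.0548
gripper_force: 19.0
```

>>> jog_arm(
  deltas=[
    [[0,0,0,0],[0,0,0,0],[0,0,0,0],[0,0,0,0],[0,0,0,0],[0,0,0,0],[0,0,0,0],[0,0,0,0]],
  ],
  squeeze=26,
)

```text
t: 11.88
eef_pos: [0.5244, -0.1189, 0.0895]
ee_rot: [-3.14, -0.001, 0.09]
force: [-5.4, 9.2, 11.4]
width: 0.0529
gripper_force: 26.0
```

```bash
python3 - <<'E'
from h import *
s=arm.get_state();print(s["t"],s["eef_pos"],s["width"],s["force"],s["gripper_force"])
f=grab_frame("scene");t=grab_frame("top")
a=cv2.resize(f["img"][230:320,160:310],(800,480),interpolation=cv2.INTER_CUBIC)
cv2.imwrite("pics/f.png",a[:,:,::-1])
cv2.imwrite("pics/g.png",cv2.resize(t["img"][190:320,170:370],None,fx=4,fy=4,interpolation=cv2.INTER_CUBIC)[:,:,::-1])
E
```

```text
11.875 [ 0.52436818 -0.11894146  0.08954714] 0.052852825660783746 [-5.41135479  9.16313893 11.43978297] 25.998544609174132
```

View pics/f.png

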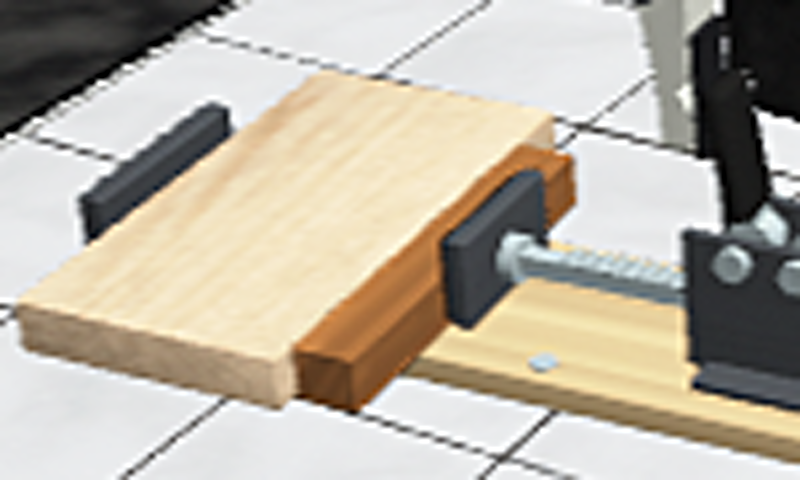

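View pics/g.png

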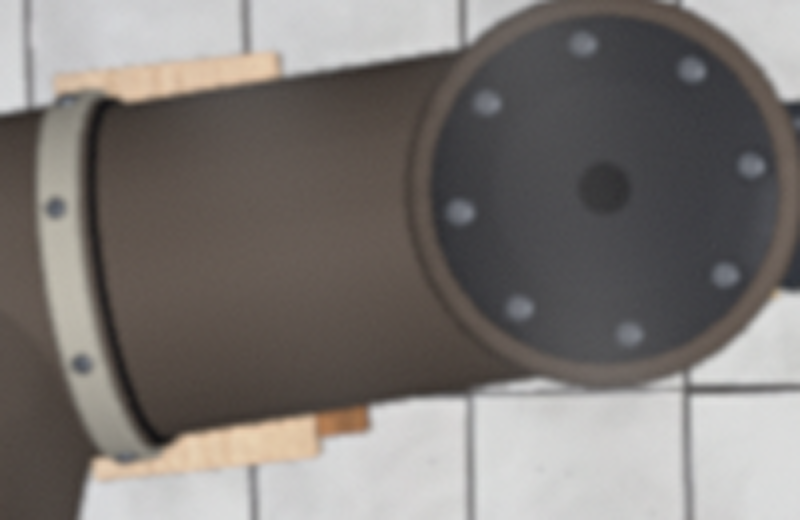

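The last pictures show strip, board and end stop closed up with the jaw pressing on the strip; the gap lines sit at crop (297,370) and (100,215). I check the corner positions in the clamp frame.

```bash
python3 - <<'E'
from h import *
f=grab_frame("scene");t=grab_frame("top")
k=150/800
A=lambda u,v:((u+.5)*k-.5+160,(v+.5)*k-.5+230)
B=lambda u,v:((u+.5)/4-.5+170,(v+.5)/4-.5+190)
a=np.arctan(.0898);c=np.array([.5241,-.1181])
def cl(p):
    d=p[:2]-c;return np.round(1000*np.array([d[0]*np.cos(a)+d[1]*np.sin(a),-d[0]*np.sin(a)+d[1]*np.cos(a)]),1)
for n,u,v in(("board far-left",20,308),("board near-right",280,364),("board back-right",553,120),("strip near-left",298,347),("strip near-right",353,361),("strip back right",574,158)):print(n,cl(on(f,*A(u,v),.034)))
for n,u,v in(("T board BL",94,480),("T board BR",320,456),("T board TR",279,54),("T board TL",55,75),("T strip BR",368,428)):print(n,cl(on(t,*B(u,v),.034)))
s=arm.get_state();print(s["t"],s["width"],s["gripper_force"])
E
```

```text
board far-left [-100.3  249.9]
board near-right [-98.4 143. ]
board back-right [ 94.7 142.8]
strip near-left [-86.9 143.3]
strip near-right [-87.8 120.8]
strip back right [ 69.1 119.8]
T board BL [-95.1 257.2]
T board BR [-95.5 146.7]
T board TR [101.4 145.9]
T board TL [103.1 255.7]
T strip BR [-84.5 122.1]
12.075 0.0530950363392529 25.99858964793384
```

The corners agree with a closed stack within the calibration. The levers also stop well short and only yield elastically, so the work is tight.

```bash
python3 -c "
from station import arm
print(arm.job_done())"
```

```text
the job is handed in; nothing more can be done
None
```

I pressed the timer plunger to its stop, then worked the clamp until strip and board were tight against the end stop, and handed the job in still holding the levers at 26 N (about 44 N at the jaw); the result of the judging was not shown.

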